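# Clamp the mended salt box

### The arm

A 7-joint arm with a two-finger parallel gripper is mounted at the origin on a cart in front of the work surface, level with it; the furniture and walls round the work are solid. World frame = base frame: x ahead of the robot, y to its left, z up, the work surface at z = 0. Lengths are in m, angles in rad, forces in N, time in s.
With the tool pointing down it reaches from about 0.35 to 0.9 m from the base axis. Payload 8.1 kg.
Tool frame: the origin (TCP) lies at the very end of the fingers, on their centre line; the grasp point (between the pads) lies arm.hold_point_z behind it (arm.hold_point_z is the distance from the TCP to the grasp point, in m); z points along the fingers, y is the line along which they close (so a half turn about z gives the same grasp; the last joint's range is limited). The gripper opens to 92 mm and grips with 3 to 60 N. Pads are 19 mm wide; open, the fingers measure 130 mm over their backs; the gripper's body (75 mm by 190 mm) begins 47 mm behind the grasp point.
Start: joints at [1.127, 0.434, 0.025, 1.573, -0.012, 1.134, -0.075], TCP at [0.209, -0.589, 0.2] pointing down, gripper open.
Joint ranges: [-2.62, 2.62], [-0.44, 2.09], [-1.27, 1.32], [0.08, 2.57], [-1.32, 4.46], [0.12, 2], [-2.74, 2.74]. Speed limits (rad/s): [2.22, 2.22, 3.01, 3.01, 3.14, 3.14, 3.14].

### API

Orientations are given as a rotation vector (axis times angle).
In Python, from cell import arm, vision, job, cut_out gives the robot as it stands. The module is installed in compiled form; this text tells all that it offers.
- The arm moves only by the tool play_rows, never from a script. Its argument "increments" is text: rows parted by semicolons, each of 5 numbers parted by spaces: the shift along the tool's x, y, z in cm, then the turn about the tool's z in degrees, then the opening, from -1 (shut) to 1 (fully open), so that 0 is half open. A call has 1 to 5 rows; each row shifts and turns the commanded pose from where the row before left it, along the tool's axes as they then stand; what a row does not reach is not made up. A row lasts 1/12 s, in which the tool goes at most 41.7 mm and 7.16 degrees, less where a joint would pass 70% of its speed; a pose out of reach is approached as far as the arm can. A call is refused whole if a number of a shift passes 4.17 or a number of a turn 7.16, either way. A call with a gripper value outside its range is refused whole. The fingers move at their own pace and stop on an object; "grip_force" is the grip in N (left out, the last holds). Time passes only in rows, so rows that do not move let the fingers close. It gives the time, the measured TCP pose, the force, the opening and the grip force at its end, in the units of the state.
- arm.observe(): the state, without advancing time (a new reading comes with each control period).
- vision.get_image(name): name is "scene" or "top" or "wrist"; returns a dict with "frame" (384x512x3 uint8, red, green, blue), "z_map" (384x512 float32, m along the optical axis (not along the pixel's ray), 0 where there is no reading), "mtx" (3x3 intrinsics, pixels), "cam_to_world" (4x4, takes a point from camera to world coordinates). Camera axes: x right, y up, looking along -z (the intrinsics and any distortion apply to the point x, -y, -z); pixel columns grow to the right and rows downward; lengths in m; the calibration is good to about 2 mm. A picture is of the moment at which its call begins.
- job.sign_off(): hands the job in; it is judged then, once.
Trained networks look in a picture, given as the dict that the camera call returned (one of the last four; its "shot" number tells which), for a name from the list of things; names that differ only in an ending like _2 or _b are one class to them, and where a whole thing is asked for, a point or a joint stands for the part that bears it (a point fixed in the world has none). Each returns a list of dicts, best first, with "confidence" (0 to 1); they miss things now and then, are a little off and sometimes report something else, mostly with a low value. They report only what shows in the picture. A call takes as long as a camera call. They do not tell look-alikes from the thing itself.
- cut_out(query, picture): "mask" (384x512 bool, what is visible of it) and "point" ([row, column] in pixels, amid what is visible of it).
The state is a dict: "clock": time; "joints": joint angles; "dq": joint speeds; "joint_efforts": joint torques, N m; "position": TCP position; "ee_rot": TCP orientation; "force": force on the tool from outside, world axes, zero at the start; "ft_torque": the same for the moment, N m; "width": opening from 0.0 (shut) to 1.0 (fully open); "gripper_force": force on a finger pad.
Only numpy, scipy, OpenCV 4.12 (cv2) and the standard library are available. Lean on these libraries where they do the work, as an engineer would, in place of code of your own. Each camera call takes 0.05 s, during which the arm holds its last target. There are 200 camera calls.

### The job

The freshly mended wooden salt box has to be pressed while its joint sets: stand it lengthwise on the two rails of the bar clamp, between the jaws, and let go of it. Then take hold of the orange-tipped pump lever and work it to and fro, so that the ratchet draws the red jaw up until it presses the box against the blue jaw, with the pressure stem behind the red jaw showing its green band but never its red one (the box would be crushed). The clamp only keeps its pressure while the lever is held, so finish still holding the lever there; move the jaw by the lever alone, and do not disturb the other things on the worktop.

Things in the scene. Friction and masses are not known exactly. Their poses are not given: they have to be found in the camera images.
- salt_box: Loose wooden box with a darker lid and a small brass knob on top, 42 mm (own x) by 60 mm (own y, lengthwise) by 58 mm high, the knob 10 mm more; 0.15 to 0.3 kg, rigid. Origin at the centre of its underside. It may lie in the clamp either way round; lengthwise means that its 60 mm length runs along the clamp's bar.
- clamp: Bar clamp fixed on a board 90 mm (own x) by 400 mm (own y) by 12 mm, origin at the centre of its underside. The bar runs along own y: jaws to +y, lever to -y. The box stands on two rails along the bar, own y 30 to 195 mm, tops 45 mm above the worktop, outer edges 21 mm either side of the centre line; beside them is only the board, so fingers have room at the box's 42 mm sides.
- anvil: The clamp's fixed blue jaw: a plate 50 mm wide and 16 mm thick with a black 3 mm rubber face, its top 96 mm above the worktop. Its frame is the clamp's (origin at the clamp's origin).
- anvil_face (a point): Point in the blue jaw's rubber face on the centre line, at the height of the rails' tops; axes as the clamp's. The box goes on the +y side of it, its end against this face when clamped, its centre then 30 mm further in +y.
- pad_face (a point): Point in the face of the red jaw's black rubber pad on the centre line, at the height of the rails' tops; axes as the clamp's, the face looks to -y. The opening between the jaws is the distance from anvil_face to pad_face, 86 to 104 mm at the start.
- jaw (a joint): Travel of the toothed bar with the red jaw (50 mm wide, top 96 mm above the worktop) in m, 0 (open) to 0.068, growing as the jaw is drawn to -y; at 0.050 the pad face is 60 mm from the blue jaw. About 3 N of friction holds it; it is drawn by the lever's ratchet (tooth pitch 6 mm).
- pad (a joint): How far the red jaw's sprung pad is pressed back, m (0 to 0.015). 5 N start to move it, then 0.7 N per mm. A 16 mm thick stem behind the red jaw comes out as far: white tip (to 4 mm), green band (4 to 11 mm), then red. 0.004 to 0.011 is right; past 0.012 the box is crushed. Letting the lever back loses the pressure.
- trigger (a joint): Pump lever angle, rad, 0 to 0.66: 0 (sprung rest) leans 0.33 towards the jaws (clamp +y), 0.33 is upright, 0.66 leans 0.33 away. Going up it draws the jaw 30 mm per rad once the pawl has caught a tooth (up to 0.2 rad lost first), 14 to 20 mm a full stroke; the way back leaves an unpressed jaw where it is. The orange grip needs about 2 N, 5 N under pressure.
- trigger_grip (a point): Centre of the lever's orange grip, a cylinder of 22 mm diameter, 40 mm long along the clamp's x; pinch it along the clamp's y. It swings in the clamp's y-z plane on a radius of 110 mm about a pivot at (0, -125, 20) mm in the clamp's frame: 124 mm above the worktop at rest, 130 mm upright. The blade below is 6 mm thick; the grip can turn between the fingers.
- jam_jar: Glass jam jar with a dark lid, 63 x 68 x 115 mm tall. Bystander, loose, to be left alone. Origin at the centre of its underside.
- mug: White tea mug with small leaves on it, 92 x 127 x 95 mm. Bystander, loose, to be left alone. Origin at the centre of its underside.
- pepper_jar: Small spice jar with a black cap, 41 mm across, 105 mm tall. Bystander, loose, to be left alone. Origin at the centre of its underside.
- tape: Roll of beige tape lying flat, 98 mm across, 25 mm high. Bystander, loose, to be left alone. Origin at the centre of its underside.
- salt_mill: Small salt shaker with a grey top, 44 mm across, 90 mm tall. Bystander, loose, to be left alone. Origin at the centre of its underside.
Not all that is in view belongs to the job. There is more than one size of the salt_box; the job needs the middle-sized.

How it is judged:
By the outcome, as a careful person would: the job done as asked, in the order asked, and still so for the second after the job is handed in, while the arm keeps its last pose, push and grip.
It also fails if it takes over 64 s, if anything falls off the work surface, if the arm or the gripper's body presses on something with over 40 N, if the wrist force passes 120 N, or if a joint passes its speed limit or range.

## Working session

There is one attempt and no reset: what is moved stays moved. The work goes in short steps, Python scripts to look and compute and a tool call to move; the robot and the scene stay as the last step left them, time stands still between calls to the robot, and variables do not carry over. Pictures are saved under pics/ and viewed, at most 10 in all, crops included, and the job is handed in when it is done.

Besides the shell and the picture viewer there is one more tool, called after "Call:" by a JSON object that holds its "name" and its "arguments". play_rows: Moves the arm, as the interface text tells. Its arguments: {"type":"object","properties":{"increments":{"type":"string"},"grip_force":{"type":"number"}},"required":["increments"]}

```bash
mkdir -p pics; cat > h.py <<'E'
import numpy as np, cv2
from cell import arm, vision, job, cut_out
def pts(p):
    z=p["z_map"]; K=p["mtx"]; v,u=np.mgrid[0:384,0:512]
    c=np.stack([(u-K[0,2])/K[0,0]*z, -(v-K[1,2])/K[1,1]*z, -z, np.ones_like(z)],-1)
    w=c@np.array(p["cam_to_world"]).T
    w=w[...,:3]; w[z==0]=np.nan; return w
def save(n,p): cv2.imwrite(f"pics/{n}.png",cv2.cvtColor(p["frame"],cv2.COLOR_RGB2BGR))
E
python3 - <<'E'
from h import *
s=arm.observe(); print(s, arm.hold_point_z)
ps={n:vision.get_image(n) for n in("scene","top")}
cv2.imwrite("pics/a.png",cv2.cvtColor(cv2.resize(np.vstack([ps["scene"]["frame"],ps["top"]["frame"]]),(448,672))[:600] if 0 else np.vstack([cv2.resize(p["frame"],(400,300)) for p in ps.values()]),cv2.COLOR_RGB2BGR))
for n,p in ps.items():
    w=pts(p)
    for q in ["salt_box","clamp","anvil","jaw","trigger_grip","jam_jar","mug","pepper_jar","tape","salt_mill"]:
        for d in cut_out(q,p)[:4]:
            m=d["mask"]&~np.isnan(w[...,0]); 
            if m.sum()<5: continue
            a=w[m]; top=a[a[:,2]>np.percentile(a[:,2],95)-.012]
            print(n,q,round(d["confidence"],2),d["point"],m.sum(),"med",np.median(a,0).round(3),"lo",np.percentile(a,3,0).round(3),"hi",np.percentile(a,97,0).round(3))
E
```

```text
{'clock': 0.0, 'joints': array([ 1.12739401,  0.43523024,  0.02496115,  1.57411602, -0.01158895,
        1.1339935 , -0.07510199]), 'dq': array([ 0.00099705,  0.0004712 ,  0.00099025, -0.00081067, -0.00199629,
       -0.00024712,  0.00079428]), 'joint_efforts': array([-6.09999279e-04, -6.67855239e+01,  9.85014550e-01, -3.14471626e+01,
       -6.03386946e-02,  4.29551932e-02,  1.29011255e-04]), 'position': array([ 0.20865789, -0.58854243,  0.19963304]), 'ee_rot': array([-3.09458312e+00, -5.32394240e-01,  6.57331064e-04]), 'force': array([ 0.38433142,  0.62858512, -0.3130094 ]), 'ft_torque': array([-0.0175827 , -0.06274577,  0.01426581]), 'gripper_force': 0.0, 'width': 1.0019627699625993} 0.0188
scene salt_box 0.87 [159.3, 205.2] 368 med [0.537 0.309 0.057] lo [0.514 0.293 0.009] hi [0.563 0.347 0.067]
scene salt_box 0.7 [179.7, 183.0] 248 med [0.446 0.282 0.039] lo [0.427 0.267 0.007] hi [0.471 0.304 0.048]
scene salt_box 0.63 [169.2, 144.6] 837 med [0.363 0.336 0.08 ] lo [0.335 0.326 0.008] hi [0.393 0.405 0.092]
scene clamp 0.75 [255.8, 277.2] 5697 med [ 0.51  -0.067  0.031] lo [ 0.
[... 2367 characters left out ...]
0.031] hi [ 0.795 -0.167  0.094]
top pepper_jar 0.75 [151.9, 186.1] 331 med [0.676 0.273 0.101] lo [0.663 0.26  0.015] hi [0.698 0.294 0.107]
top pepper_jar 0.24 [210.4, 279.1] 646 med [0.522 0.03  0.03 ] lo [ 0.509 -0.191  0.012] hi [0.542 0.128 0.096]
top tape 0.95 [273.4, 325.6] 394 med [ 0.362 -0.074  0.024] lo [ 0.321 -0.11   0.005] hi [ 0.411 -0.02   0.027]
top tape 0.32 [209.4, 302.2] 4728 med [ 0.518 -0.033  0.013] lo [ 0.476 -0.22   0.003] hi [0.566 0.156 0.125]
top salt_mill 0.51 [263.6, 255.7] 217 med [0.385 0.092 0.082] lo [ 0.365  0.073 -0.001] hi [0.401 0.112 0.09 ]
top salt_mill 0.5 [209.1, 302.0] 4612 med [ 0.518 -0.033  0.013] lo [ 0.477 -0.22   0.008] hi [0.564 0.155 0.126]
```

View pics/a.png

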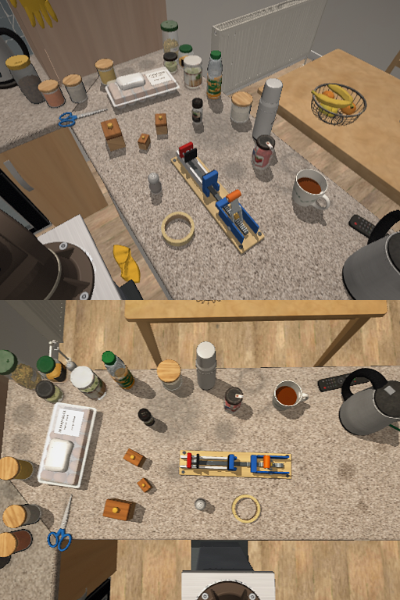

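The middle-sized box is the one at about (0.54, 0.32), scene (205,159). The clamp lies nearly along world y, with the jaws towards +y. I'll fit the exact poses next.

```bash
python3 - <<'E'
from h import *
for n in("top","scene"):
    p=vision.get_image(n); w=pts(p)
    def fit(m,lo,hi,label):
        a=w[m&(w[...,2]>lo)&(w[...,2]<hi)]
        if len(a)<6: return
        r=cv2.minAreaRect((a[:,:2]*1000).astype(np.float32)); print(n,label,len(a),np.round(r[0],1),np.round(r[1],1),round(r[2],1),"z",np.median(a[:,2]).round(4))
    c=cut_out("clamp",p)[0]["mask"]; fit(c,.005,.018,"board")
    X,Y=w[...,0],w[...,1]
    reg=(abs(X-.52)<.035)
    fit(reg&(abs(Y+.01)<.02),.088,.102,"anviltop")
    fit(reg&(Y>.07)&(Y<.15),.088,.102,"jawtop")
    fit(reg&(Y<-.1)&(Y>-.16),.118,.15,"grip")
    hsv=cv2.cvtColor(p["frame"],cv2.COLOR_RGB2HSV)
    fit(reg&(Y<-.05)&(Y>-.2)&(hsv[...,0]<15)&(hsv[...,1]>170)&(hsv[...,2]>120),.1,.15,"orange")
    b=cut_out("salt_box",p)
    for d in b[:3]:
        fit(d["mask"],np.nanpercentile(w[d["mask"]][:,2],60)-.006,.2,"boxtop"); 
    m=(abs(X-.54)<.05)&(abs(Y-.32)<.05)
    fit(m,.052,.063,"mid lid"); fit(m,.064,.075,"mid knob"); fit(m,.03,.063,"mid all"); 
E
```

```text
top board 2678 [521.5 -32.5] [401.   90.6] 87.7 z 0.0113
top anviltop 135 [522.5 -10.3] [17.7 49.3] 89.1 z 0.095
top jawtop 154 [526.9 114.6] [46.9 36.4] 0.2 z 0.0945
top grip 161 [ 518.5 -121.7] [21.9 42.2] 87.2 z 0.1319
top orange 132 [ 518.1 -122.1] [20.6 37.2] 88.2 z 0.1326
top boxtop 332 [542.6 324.1] [59.6 41.9] 61.2 z 0.057
top boxtop 176 [447.3 287.4] [43.1 29.9] 39.6 z 0.041
top mid lid 317 [542.8 324.5] [60.  41.8] 62.1 z 0.0567
top mid knob 19 [541.5 323.3] [11.1 10.5] 87.4 z 0.067
top mid all 350 [542.6 324.1] [60.9 41.9] 61.2 z 0.0565
scene board 2263 [527.6 -29.7] [400.  101.3] 87.6 z 0.0143
scene anviltop 173 [522.5  -9.4] [19.5 48.3] 88.2 z 0.0973
scene jawtop 186 [527.2 117. ] [40.9 48.3] 86.5 z 0.0962
scene grip 194 [ 517.8 -119.7] [20.1 42.1] 87.1 z 0.1348
scene orange 153 [ 517.9 -121.3] [17.9 38.3] 85.3 z 0.1355
scene boxtop 444 [366.2 369.8] [83.9 55.6] 78.5 z 0.0825
scene boxtop 196 [544.4 324.5] [59.8 38.6] 59.4 z 0.0606
scene boxtop 126 [447.7 288.7] [41.3 30.2] 39.0 z 0.0438
scene mid lid 194 [544.3 327.4] [64.8 41.7] 59.9 z 0.0602
scene mid knob 14 [544.1 325.3] [ 8.9 11.7] 56.6 z 0.0695
scene mid all 277 [544.2 327.2] [64.7 42. ] 60.8 z 0.0589
```

Call:
{"name": "play_rows", "arguments": {"increments": "1.5 -1.8 0 0 1;2.5 -3 0 0 1;2.5 -3 0 0 1;2.5 -3 0 0 1;2.5 -3 0 0 1"}}

```text
clock: 1.82
position: [0.2715, -0.4189, 0.2005]
ee_rot: [3.096, 0.532, 0.0]
force: [1.7, 0.5, 0.6]
width: 0.998
gripper_force: 0.0
```

Call:
{"name": "play_rows", "arguments": {"increments": "2.5 -3 0 0 1;2.5 -3 0 0 1;2.5 -3 0 0 1;2.5 -3 0 0 1;2.5 -3 0 0 1"}}

```text
clock: 2.23
position: [0.3391, -0.2358, 0.2008]
ee_rot: [3.095, 0.532, 0.001]
force: [0.7, -0.8, 0.1]
width: 0.998
gripper_force: 0.0
```

Call:
{"name": "play_rows", "arguments": {"increments": "2.5 -3 0 0 1;2.5 -3 0 0 1;2.5 -3 0 0 1;2.5 -3 0 0 1;2.5 -3 0 0 1"}}

```text
clock: 2.65
position: [0.4069, -0.0525, 0.2008]
ee_rot: [3.096, 0.532, 0.001]
force: [0.7, -0.6, -0.4]
width: 0.999
gripper_force: 0.0
```

Call:
{"name": "play_rows", "arguments": {"increments": "2.5 -3 0 0 1;2.5 -3 0 0 1;2.5 -3 0 0 1;2.5 -3 0 0 1;2.5 -3 0 0 1"}}

```text
clock: 3.07
position: [0.4747, 0.1307, 0.2007]
ee_rot: [3.096, 0.532, 0.001]
force: [1.1, -0.7, -0.5]
width: 1.004
gripper_force: 0.0
```

Call:
{"name": "play_rows", "arguments": {"increments": "2.5 -3 0 0 1;2.5 -3 0 0 1;2.5 -3 0 0 1;1.5 -1.8 0 0 1;1 -1 0 0 1"}}

```text
clock: 3.48
position: [0.529, 0.2776, 0.2003]
ee_rot: [-3.093, -0.537, -0.0]
force: [-0.1, -1.0, -0.1]
width: 0.998
gripper_force: 0.0
```

Call:
{"name": "play_rows", "arguments": {"increments": "0 0 0 -5 1;0 0 0 -5 1;0 0 0 -5 1;0 0 0 -5 1;0 0 0 -5 1"}}

```text
clock: 3.9
position: [0.5291, 0.2735, 0.2004]
ee_rot: [2.905, 1.196, -0.0]
force: [0.9, 0.3, 0.2]
width: 1.002
gripper_force: 0.0
```

Call:
{"name": "play_rows", "arguments": {"increments": "0 0 0 -5 1;0 0 0 -5 1;0 0 0 -5 1;0 0 0 -1.7 1;0 0 0 0 1"}}

```text
clock: 4.32
position: [0.5292, 0.2733, 0.2003]
ee_rot: [-2.703, -1.601, 0.0]
force: [-0.0, -0.5, -0.6]
width: 1.001
gripper_force: 0.0
```

```bash
cat >> h.py <<'E'
from scipy.spatial.transform import Rotation as R
def go(x,y,z,yaw):  # yaw: world deg of tool x ; prints tool-frame delta in cm and turn
    s=arm.observe(); r=R.from_rotvec(s["ee_rot"]).as_matrix(); yc=np.degrees(np.arctan2(r[1,0],r[0,0]))
    d=r.T@(np.array([x,y,z])-s["position"])*100
    print("t",round(s["clock"],2),"pos",s["position"].round(4),"yaw",yc.round(2),"tool z",r[:,2].round(3),"delta",d.round(2),"turn",round(-((yaw-yc+180)%360-180),2),"F",s["force"].round(1),"w",round(s["width"],3),"gf",s["gripper_force"])
E
python3 - <<'E'
from h import *
p=vision.get_image("wrist"); w=pts(p); save("w1",p)
X,Y,Z=[w[...,i] for i in range(3)]
m=(abs(X-.543)<.05)&(abs(Y-.325)<.05)
for lo,hi in((.05,.063),(.064,.075)):
    a=w[m&(Z>lo)&(Z<hi)]; print(len(a), cv2.minAreaRect((a[:,:2]*1000).astype(np.float32)), np.median(a[:,2]))
go(.543,.325,.2,61.2)
E
```

```text
2132 ((544.0592041015625, 324.46453857421875), (58.94922637939453, 42.251609802246094), 61.270362854003906) 0.05794324719490068
161 ((544.1495361328125, 324.5870666503906), (13.848217010498047, 13.575437545776367), 15.288695335388184) 0.06692946230219177
t 4.37 pos [0.5291 0.2733 0.2004] yaw 61.16 tool z [-0. -0. -1.] delta [ 5.19 -1.28  0.04] turn -0.04 F [ 0.1 -0.5 -0.2] w 0.998 gf 0.0
```

Call:
{"name": "play_rows", "arguments": {"increments": "2.6 -0.6 0 0 1;2.6 -0.55 0 0 1;0 0 3 0 1;0 0 3 0 1;0 0 3 0 1"}}

```text
clock: 4.78
position: [0.5442, 0.3254, 0.1097]
ee_rot: [-2.705, -1.598, -0.002]
force: [0.2, -0.7, 0.0]
width: 1.0
gripper_force: 0.0
```

Call:
{"name": "play_rows", "arguments": {"increments": "0 0 3 0 1;0 0 3 0 1;0 0 2.4 0 1;0 0 1 0 1;0 0 0 0 1"}}

```text
clock: 5.2
position: [0.5427, 0.3234, 0.014]
ee_rot: [2.704, 1.598, -0.007]
force: [-0.1, -0.2, 0.4]
width: 0.999
gripper_force: 0.0
```

Call:
{"name": "play_rows", "arguments": {"increments": "0 0 0 0 -1;0 0 0 0 -1;0 0 0 0 -1;0 0 0 0 -1;0 0 0 0 -1", "grip_force": 20}}

```text
clock: 5.62
position: [0.5446, 0.3249, 0.0175]
ee_rot: [2.704, 1.599, 0.003]
force: [-0.1, 0.3, -0.1]
width: 0.689
gripper_force: 0.0
```

Call:
{"name": "play_rows", "arguments": {"increments": "0 0 0 0 -1;0 0 0 0 -1;0 0 0 0 -1"}}

```text
clock: 5.87
position: [0.5441, 0.3246, 0.0166]
ee_rot: [2.704, 1.6, 0.0]
force: [-3.2, 1.0, 2.2]
width: 0.469
gripper_force: 2.0
```

```bash
python3 - <<'E'
from h import *
go(.544,.3245,.016,61.2)
E
```

```text
t 5.87 pos [0.5441 0.3246 0.0166] yaw 61.21 tool z [ 0.  0. -1.] delta [-0.01  0.    0.06] turn 0.01 F [-3.2  1.   2.2] w 0.469 gf 1.9727984815835953
```

Call:
{"name": "play_rows", "arguments": {"increments": "0 0 0 0 -1;0 0 0 0 -1;0 0 -0.5 0 -1;0 0 -1.5 0 -1;0 0 -3 0 -1"}}

```text
clock: 6.28
position: [0.5418, 0.3224, 0.0635]
ee_rot: [2.703, 1.6, -0.011]
force: [0.2, -0.9, -2.4]
width: 0.456
gripper_force: 20.0
```

Call:
{"name": "play_rows", "arguments": {"increments": "0 0 -3 0 -1;0 0 -3 0 -1;0 0 -3 0 -1;0 0 -1.5 0 -1;-1.6 0.75 0 0 -1"}}

```text
clock: 6.7
position: [0.5432, 0.3123, 0.1761]
ee_rot: [-2.698, -1.603, -0.012]
force: [0.3, 0.8, -2.0]
width: 0.458
gripper_force: 20.0
```

Call:
{"name": "play_rows", "arguments": {"increments": "-3.2 1.5 0 0 -1;-3.2 1.5 0 0 -1;-3.2 1.5 0 0 -1;-3.2 1.5 0 0 -1;-3.2 1.5 0 0 -1"}}

```text
clock: 7.12
position: [0.5308, 0.1288, 0.1713]
ee_rot: [2.704, 1.6, -0.001]
force: [0.3, -0.4, -1.8]
width: 0.453
gripper_force: 20.0
```

Call:
{"name": "play_rows", "arguments": {"increments": "-3.2 1.5 0 0 -1;-3.2 1.5 0 0 -1;-1.6 0.75 0 0 -1;0 0 0 -5 -1;0 0 0 -5 -1"}}

```text
clock: 7.53
position: [0.5255, 0.0402, 0.1713]
ee_rot: [2.553, 1.829, -0.002]
force: [-0.4, 0.2, -2.6]
width: 0.453
gripper_force: 20.0
```

Call:
{"name": "play_rows", "arguments": {"increments": "0 0 0 -5 -1;0 0 0 -5 -1;0 0 0 -5 -1;0 0 0 -1.5 -1;0 0 0 0 -1"}}

```text
clock: 7.95
position: [0.5256, 0.0423, 0.1713]
ee_rot: [-2.265, -2.176, 0.001]
force: [0.1, -0.0, -2.2]
width: 0.451
gripper_force: 20.0
```

```bash
python3 - <<'E'
from h import *
go(.5255,.0424,.062,87.7)
p=vision.get_image("wrist"); w=pts(p); q=vision.get_image("scene")
cv2.imwrite("pics/b.png",cv2.cvtColor(np.hstack([p["frame"][:,:400],q["frame"][100:,150:400][:284].repeat(1,0) if 0 else cv2.resize(q["frame"][140:300,190:350],(384,384))]),cv2.COLOR_RGB2BGR))
X,Y,Z=[w[...,i] for i in range(3)]
def fit(m,l):
    a=w[m]
    if len(a)>20:
        r=cv2.minAreaRect((a[:,:2]*1000).astype(np.float32)); print(l,len(a),np.round(r[0],1),np.round(r[1],1),round(r[2],1),np.percentile(a,[2,98],0).round(4).tolist())
reg=abs(X-.525)<.04
fit(reg&(Y<.02)&(Y>-.04)&(Z>.09)&(Z<.1),"anvil top")
fit(reg&(Y>.06)&(Y<.16)&(Z>.09)&(Z<.1),"jaw top")
fit(reg&(Y>-.0)&(Y<.12)&(Z>.04)&(Z<.05),"rails")
E
```

```text
t 7.95 pos [0.5256 0.0423 0.1713] yaw 87.7 tool z [-0.001  0.    -1.   ] delta [ 0.000e+00 -1.000e-02  1.093e+01] turn 0.0 F [ 0.1 -0.  -2.2] w 0.451 gf 19.989122450351715
jaw top 1603 [529.  115.1] [38.2 49.6] 87.7 [[0.506, 0.0962, 0.0911], [0.5518, 0.1341, 0.0972]]
rails 781 [527.3  81.5] [76.3 42. ] 87.6 [[0.5059, 0.0443, 0.0424], [0.5472, 0.114, 0.0464]]
```

View pics/b.png

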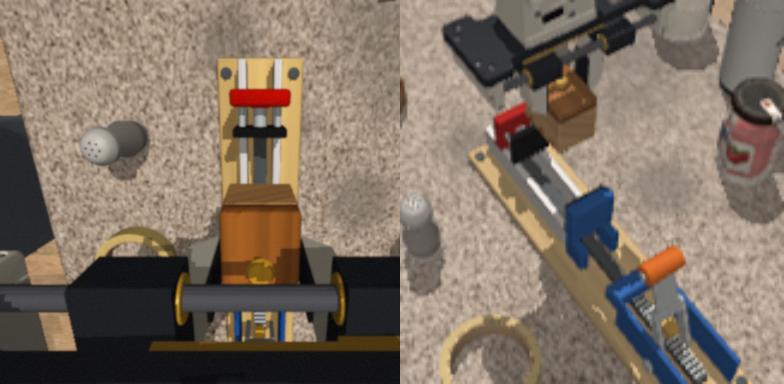

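The left (wrist) view shows the box centred over the rails, with the pad at (260,131). The right (scene) view shows it above the gap between the jaws. Lowering now.

Call:
{"name": "play_rows", "arguments": {"increments": "0 0 1.5 0 -1;0 0 2.5 0 -1;0 0 2.5 0 -1;0 0 2 0 -1;0 0 1 0 -1"}}

```text
clock: 8.47
position: [0.5245, 0.042, 0.0742]
ee_rot: [-2.266, -2.174, 0.004]
force: [-0.6, -0.6, -2.8]
width: 0.457
gripper_force: 20.0
```

Call:
{"name": "play_rows", "arguments": {"increments": "0 0 0.6 0 -1;0 0 0.3 0 -1;0 0 0.1 0 -1;0 0 0.1 0 -1;0 0 0.1 0 -1"}}

```text
clock: 8.88
position: [0.5267, 0.0426, 0.0653]
ee_rot: [2.265, 2.176, 0.002]
force: [-0.3, -1.0, -3.5]
width: 0.454
gripper_force: 20.0
```

Call:
{"name": "play_rows", "arguments": {"increments": "0 0 0.1 0 -1;0 0 0.1 0 -1;0 0 0 0 -1"}}

```text
clock: 9.13
position: [0.526, 0.0424, 0.0625]
ee_rot: [2.265, 2.176, 0.0]
force: [-0.1, 0.8, -2.7]
width: 0.456
gripper_force: 20.0
```

Call:
{"name": "play_rows", "arguments": {"increments": "0 0 0.1 0 -1;0 0 0.05 0 -1;0 0 0 0 -1"}}

```text
clock: 9.38
position: [0.5261, 0.0425, 0.0615]
ee_rot: [2.265, 2.177, 0.0]
force: [-1.3, -1.1, 4.3]
width: 0.458
gripper_force: 20.0
```

```bash
python3 - <<'E'
from h import *
go(.526,.0424,.061,87.7)
E
```

```text
t 9.38 pos [0.5261 0.0425 0.0615] yaw 87.72 tool z [ 0. -0. -1.] delta [-0.01 -0.01  0.05] turn 0.02 F [-1.3 -1.1  4.3] w 0.458 gf 19.997696578502655
```

Contact with the rails. Release and rise, then check the pose.

Call:
{"name": "play_rows", "arguments": {"increments": "0 0 0 0 0;0 0 0 0 0.4;0 0 0 0 0.4;0 0 0 0 0.4;0 0 0 0 0.4"}}

```text
clock: 9.8
position: [0.526, 0.0425, 0.0609]
ee_rot: [-2.265, -2.177, -0.0]
force: [0.3, -0.4, -0.5]
width: 0.691
gripper_force: 0.0
```

Call:
{"name": "play_rows", "arguments": {"increments": "0 0 -0.5 0 0.4;0 0 -1.5 0 0.4;0 0 -2.5 0 0.4;0 0 -3 0 0.4;0 0 -3 0 0.4"}}

```text
clock: 10.22
position: [0.5253, 0.0426, 0.1671]
ee_rot: [-2.264, -2.177, 0.001]
force: [0.8, -0.2, 0.1]
width: 0.701
gripper_force: 0.0
```

Call:
{"name": "play_rows", "arguments": {"increments": "0 0 -2.5 0 0.4;0 0 -0.5 0 0.4;0 0 0 0 0.4"}}

```text
clock: 10.47
position: [0.5271, 0.0428, 0.1981]
ee_rot: [2.263, 2.175, 0.005]
force: [1.2, 0.2, 1.0]
width: 0.697
gripper_force: 0.0
```

```bash
cat > look.py <<'E'
from h import *
def fit(w,m,l):
    a=w[m]
    if len(a)>10:
        r=cv2.minAreaRect((a[:,:2]*1000).astype(np.float32)); print(l,len(a),np.round(r[0],1),np.round(r[1],1),round(r[2],1),np.percentile(a,[3,97],0).round(4).tolist())
def look(n):
    p=vision.get_image(n); w=pts(p); X,Y,Z=[w[...,i] for i in range(3)]; reg=abs(X-.525)<.04
    fit(w,reg&(Y<.005)&(Y>-.04)&(Z>.088)&(Z<.1),n+" anvil top")
    fit(w,reg&(Y>-.01)&(Y<.1)&(Z>.099)&(Z<.108),n+" lid")
    fit(w,reg&(Y>.04)&(Y<.16)&(Z>.088)&(Z<.0985),n+" jaw top")
    fit(w,reg&(Y<-.05)&(Y>-.22)&(Z>.115)&(Z<.15),n+" grip")
    return p,w
E
python3 - <<'E'
from look import *
look("top"); look("wrist"); look("scene")
go(.526,.0424,.2,87.7)
E
```

```text
top jaw top 147 [526.9 114.6] [47.2 36.3] 0.3 [[0.5037, 0.0966, 0.0916], [0.5499, 0.1328, 0.0971]]
wrist anvil top 891 [523.3 -11.2] [18.8 49.6] 87.8 [[0.5009, -0.0196, 0.0894], [0.5465, -0.0018, 0.097]]
wrist lid 2461 [526.3  42.8] [59.2 41.9] 87.2 [[0.5067, 0.0155, 0.1009], [0.5459, 0.071, 0.1043]]
wrist jaw top 1418 [528.4 102.2] [62.9 49.2] 87.6 [[0.5067, 0.0719, 0.0897], [0.5511, 0.1333, 0.0972]]
wrist grip 108 [ 519.5 -111.8] [ 4.1 38.7] 88.9 [[0.5015, -0.1138, 0.1177], [0.5368, -0.1098, 0.1238]]
scene anvil top 165 [523.1  -8.6] [21.4 50.1] 87.1 [[0.4992, -0.0188, 0.0892], [0.5456, -0.0002, 0.0998]]
scene lid 350 [524.9  31.8] [86.1 42.4] 86.2 [[0.5048, -0.0055, 0.0994], [0.5446, 0.0723, 0.1076]]
scene jaw top 177 [528.3  89.2] [48.  97.5] 0.6 [[0.5047, 0.0518, 0.0883], [0.5497, 0.1356, 0.0984]]
scene grip 199 [ 517.4 -119.8] [20.  40.8] 86.6 [[0.4988, -0.1289, 0.1227], [0.5357, -0.1105, 0.1383]]
t 10.62 pos [0.5252 0.0421 0.1949] yaw 87.71 tool z [-0.002 -0.    -1.   ] delta [ 0.04  0.07 -0.51] turn 0.01 F [-0.2 -0.9 -0.5] w 0.702 gf 0.0
```

The box stands on the rails, lid centre (0.526, 0.043), top at 103 mm, and aligned. On to the lever.

Call:
{"name": "play_rows", "arguments": {"increments": "-1.5 0 0 0 0.4;-3 0 0 0 0.4;-3.5 0 0 0 0.4;-3.5 0 0 0 0.4;-3 0 0 0 0.4"}}

```text
clock: 11.03
position: [0.5189, -0.1048, 0.1943]
ee_rot: [-2.264, -2.175, 0.003]
force: [0.7, -0.0, 0.1]
width: 0.701
gripper_force: 0.0
```

Call:
{"name": "play_rows", "arguments": {"increments": "-1.8 0 0 0 0.4;0 0 0 6 0.4;0 0 0 6 0.4;0 0 0 6 0.4;0 0 0 6 0.4"}}

```text
clock: 11.45
position: [0.5185, -0.1206, 0.1943]
ee_rot: [-2.671, -1.65, 0.003]
force: [-0.9, 0.5, 0.0]
width: 0.7
gripper_force: 0.0
```

Call:
{"name": "play_rows", "arguments": {"increments": "0 0 0 6 0.4;0 0 0 6 0.4;0 0 0 6 0.4;0 0 0 6 0.4;0 0 0 6 0.4"}}

```text
clock: 11.87
position: [0.5185, -0.1203, 0.1943]
ee_rot: [-3.008, -0.903, 0.004]
force: [-0.4, 0.5, 0.4]
width: 0.697
gripper_force: 0.0
```

Call:
{"name": "play_rows", "arguments": {"increments": "0 0 0 6 0.4;0 0 0 6 0.4;0 0 0 6 0.4;0 0 0 6 0.4;0 0 0 6 0.4"}}

```text
clock: 12.28
position: [0.5185, -0.1204, 0.1943]
ee_rot: [-3.14, -0.094, 0.004]
force: [0.4, 0.4, -0.2]
width: 0.699
gripper_force: 0.0
```

Call:
{"name": "play_rows", "arguments": {"increments": "0 0 0 6 0.4;0 0 0 0 0.4;0 0 0 0 0.4"}}

```text
clock: 12.53
position: [0.5188, -0.1203, 0.1948]
ee_rot: [-3.141, 0.057, 0.003]
force: [-1.4, -0.3, 0.5]
width: 0.703
gripper_force: 0.0
```

```bash
python3 - <<'E'
from look import *
p,w=look("wrist")
go(.5187,-.1215,.105,-2.3); print(arm.observe()["joints"].round(2))
E
```

```text
wrist anvil top 1037 [524.1 -11.4] [19.3 49.3] 87.9 [[0.5017, -0.0209, 0.0899], [0.5472, -0.0025, 0.0971]]
wrist lid 2545 [526.9  42.2] [61.2 41.7] 87.3 [[0.5075, 0.0136, 0.1003], [0.5468, 0.0695, 0.1043]]
wrist jaw top 1318 [526.1  87.4] [90.4 49.7] 85.2 [[0.5066, 0.064, 0.0885], [0.5509, 0.1304, 0.097]]
wrist grip 1163 [ 519.1 -120.4] [21.  44.3] 88.5 [[0.5017, -0.1306, 0.1252], [0.5396, -0.1108, 0.1355]]
t 12.58 pos [ 0.5189 -0.1203  0.195 ] yaw -2.05 tool z [-0.002  0.    -1.   ] delta [-0.    0.13  9.  ] turn 0.25 F [0.5 0.2 0.1] w 0.701 gf 0.0
[ 0.46  0.33 -0.43  1.78  0.15  1.07 -1.63]
```

Call:
{"name": "play_rows", "arguments": {"increments": "0 0.1 1.5 0 0.4;0 0 2.5 0 0.4;0 0 2.5 0 0.4;0 0 1.5 0 0.4;0 0 1 0 0.4"}}

```text
clock: 13.0
position: [0.518, -0.1213, 0.1037]
ee_rot: [-3.14, 0.058, 0.005]
force: [-0.0, 0.6, 0.2]
width: 0.702
gripper_force: 0.0
```

Call:
{"name": "play_rows", "arguments": {"increments": "0 0 0 0 -1;0 0 0 0 -1;0 0 0 0 -1;0 0 0 0 -1;0 0 0 0 -1", "grip_force": 20}}

```text
clock: 13.42
position: [0.5201, -0.1215, 0.1069]
ee_rot: [3.141, -0.062, 0.003]
force: [-0.7, 0.2, 0.9]
width: 0.386
gripper_force: 0.0
```

Call:
{"name": "play_rows", "arguments": {"increments": "0 0 0 0 -1;0 0 0 0 -1;0 0 0 0 -1;0 0 0 0 -1;0 0 0 0 -1"}}

```text
clock: 13.83
position: [0.5204, -0.1203, 0.1074]
ee_rot: [-3.14, 0.061, -0.003]
force: [-4.4, 4.1, 24.4]
width: 0.076
gripper_force: 18.6
```

```bash
python3 - <<'E'
from look import *
go(.5187,-.1215,.105,-2.3)
p=vision.get_image("scene"); q=vision.get_image("wrist")
cv2.imwrite("pics/c.png",cv2.cvtColor(np.hstack([cv2.resize(p["frame"][160:300,200:340],(390,390)),q["frame"].copy()[:, 50:450].repeat(1,0) if 0 else cv2.resize(q["frame"],(400,390))]),cv2.COLOR_RGB2BGR))
E
```

```text
t 13.83 pos [ 0.5204 -0.1203  0.1074] yaw -2.23 tool z [ 0.002  0.001 -1.   ] delta [-0.16  0.13  0.24] turn 0.07 F [-4.4  4.1 24.4] w 0.076 gf 18.64259362220764
```

View pics/c.png

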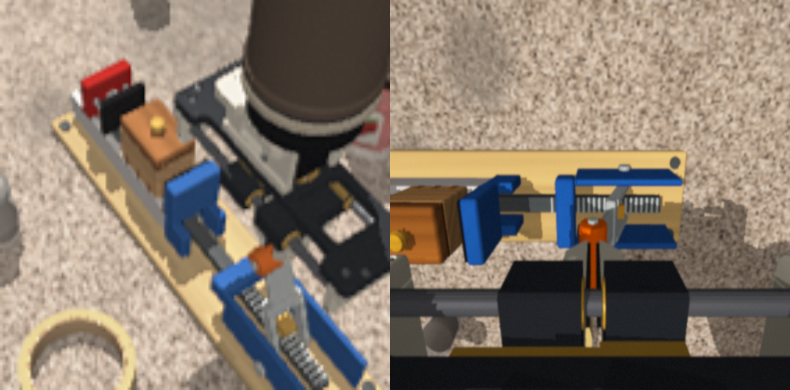

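The fingers closed to 7 mm, far less than the 22 mm grip, and the tool is being pushed up. They are not around the grip properly, so I'll measure where the orange is before going on.

```bash
python3 - <<'E'
from look import *
ims=[]
for n in("wrist","scene","top"):
    p=vision.get_image(n); w=pts(p); X,Y,Z=[w[...,i] for i in range(3)]
    h=cv2.cvtColor(p["frame"],cv2.COLOR_RGB2HSV)
    m=(h[...,0]<15)&(h[...,1]>170)&(h[...,2]>80)&(abs(X-.52)<.05)&(Y<-.05)&(Y>-.25)&(Z>.07)
    print(n,m.sum(),np.percentile(w[m],[3,50,97],0).round(4).tolist() if m.sum()>5 else "")
    v,u=np.nonzero(m); 
    if n=="wrist": ims.append(cv2.resize(p["frame"][190:370,290:480],(390,390)))
    if n=="scene": ims.append(cv2.resize(p["frame"][220:300,250:330],(390,390),interpolation=cv2.INTER_CUBIC))
cv2.imwrite("pics/d.png",cv2.cvtColor(np.hstack(ims),cv2.COLOR_RGB2BGR))
s=arm.observe();print(s["force"],s["ft_torque"])
E
```

```text
wrist 817 [[0.507, -0.1311, 0.1214], [0.5357, -0.1214, 0.1326], [0.5395, -0.1121, 0.1355]]
scene 70 [[0.4987, -0.129, 0.1211], [0.5046, -0.1237, 0.1333], [0.5178, -0.1124, 0.1382]]
top 0 
[-4.00295988  3.27843816 24.74336694] [0.76124885 1.11353195 0.03742148]
```

View pics/d.png

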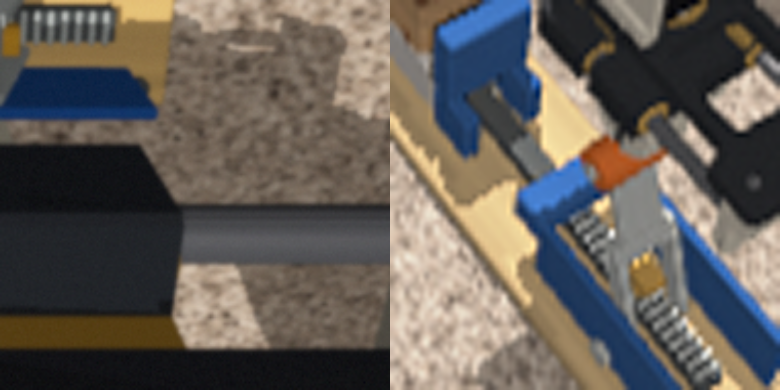

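Call:
{"name": "play_rows", "arguments": {"increments": "0 0 0 0 0;0 0 0 0 0;0 0 0 0 0;0 0 0 0 0;0 0 0 0 0"}}

```text
clock: 14.5
position: [0.5193, -0.1214, 0.106]
ee_rot: [3.141, -0.063, 0.0]
force: [0.5, -0.5, 0.5]
width: 0.315
gripper_force: 0.0
```

Call:
{"name": "play_rows", "arguments": {"increments": "0 0 0 0 0;0 0 0 0 0;0 0 0 0 0;0 0 0 0 -0.5;0 0 0 0 -0.5", "grip_force": 8}}

```text
clock: 14.92
position: [0.5193, -0.1213, 0.1058]
ee_rot: [-3.141, 0.062, 0.001]
force: [-0.1, -0.4, -0.7]
width: 0.397
gripper_force: 0.0
```

Call:
{"name": "play_rows", "arguments": {"increments": "0 0 0 0 -0.5;0 0 0 0 -0.5;0 0 0 0 -0.5"}}

```text
clock: 15.17
position: [0.5195, -0.1214, 0.1059]
ee_rot: [3.141, -0.062, 0.0]
force: [0.3, -0.6, 0.2]
width: 0.253
gripper_force: 0.0
```

Call:
{"name": "play_rows", "arguments": {"increments": "0 0 0 0 -0.6"}}

```text
clock: 15.25
position: [0.5194, -0.1214, 0.1059]
ee_rot: [3.141, -0.063, 0.0]
force: [0.4, -0.2, 0.3]
width: 0.223
gripper_force: 0.0
```

Call:
{"name": "play_rows", "arguments": {"increments": "0 0 0 0 -0.6"}}

```text
clock: 15.33
position: [0.5194, -0.1214, 0.1059]
ee_rot: [3.141, -0.062, -0.0]
force: [0.6, -1.0, -0.1]
width: 0.208
gripper_force: 0.0
```

```bash
python3 - <<'E'
from look import *
go(.5187,-.1215,.105,-2.3)
p=vision.get_image("scene"); w=pts(p)
ims=[cv2.resize(p["frame"][220:300,250:330],(390,390),interpolation=cv2.INTER_CUBIC)]
p=vision.get_image("wrist"); ims.append(cv2.resize(p["frame"][190:384,280:480],(390,390)) if 0 else cv2.resize(p["frame"][170:384,150:364],(390,390)))
cv2.imwrite("pics/e.png",cv2.cvtColor(np.hstack(ims),cv2.COLOR_RGB2BGR))
E
```

```text
t 15.33 pos [ 0.5194 -0.1214  0.1059] yaw -2.28 tool z [-0. -0. -1.] delta [-0.07  0.01  0.09] turn 0.02 F [ 0.6 -1.  -0.1] w 0.208 gf 0.0
```

View pics/e.png

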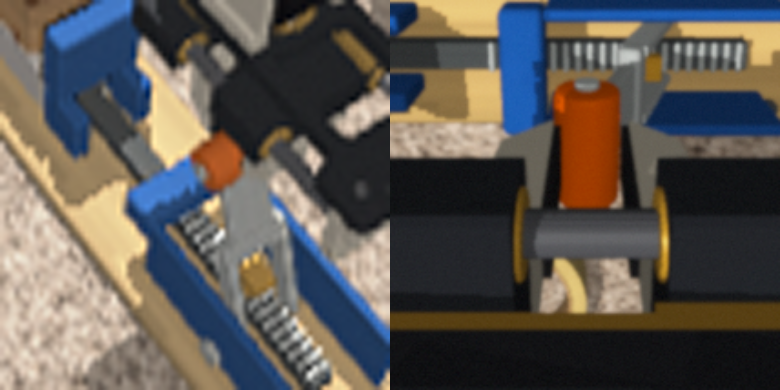

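The right (wrist) view shows the grip at (588,140), neatly between the black pads. I'll close gently at low force to find where it really contacts.

Call:
{"name": "play_rows", "arguments": {"increments": "0 0 0 0 -0.7;0 0 0 0 -0.7", "grip_force": 5}}

```text
clock: 15.6
position: [0.5195, -0.1209, 0.106]
ee_rot: [-3.14, 0.062, -0.0]
force: [0.2, 2.3, 0.5]
width: 0.157
gripper_force: 2.8
```

Call:
{"name": "play_rows", "arguments": {"increments": "0 0 0 0 -0.8;0 0 0 0 -0.8"}}

```text
clock: 15.77
position: [0.5195, -0.1209, 0.1061]
ee_rot: [-3.141, 0.062, -0.0]
force: [0.2, 2.4, 2.7]
width: 0.148
gripper_force: 4.2
```

Call:
{"name": "play_rows", "arguments": {"increments": "0 0 0 0 -0.9;0 0 0 0 -0.9"}}

```text
clock: 15.93
position: [0.5195, -0.1212, 0.1061]
ee_rot: [-3.141, 0.062, -0.0]
force: [-0.9, 2.5, 3.4]
width: 0.151
gripper_force: 4.6
```

```bash
python3 - <<'E'
from look import *
s=arm.observe();print(s["ft_torque"]);go(.5187,-.1215,.105,-2.3)
p=vision.get_image("wrist"); w=pts(p); ims=[cv2.resize(p["frame"][170:384,150:364],(390,390))]
p=vision.get_image("scene");ims.append(cv2.resize(p["frame"][220:300,250:330],(390,390),interpolation=cv2.INTER_CUBIC))
cv2.imwrite("pics/f.png",cv2.cvtColor(np.hstack(ims),cv2.COLOR_RGB2BGR))
E
```

```text
[0.69323475 0.15211508 0.03301601]
t 15.93 pos [ 0.5195 -0.1212  0.1061] yaw -2.27 tool z [ 0.  0. -1.] delta [-0.08  0.04  0.11] turn 0.03 F [-0.9  2.5  3.4] w 0.151 gf 4.5767610892653465
```

View pics/f.png

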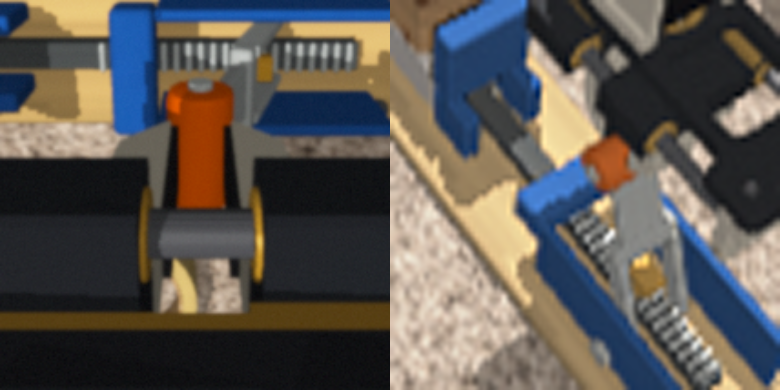

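The grip is compliant: 5 N sinks the pads to 14 mm. I'll use about 10 N and do the first stroke along the lever's arc.

Call:
{"name": "play_rows", "arguments": {"increments": "0 0 0.1 0 -1;0 0 0 0 -1;0 0 0 0 -1", "grip_force": 10}}

```text
clock: 16.28
position: [0.5196, -0.1206, 0.1056]
ee_rot: [-3.14, 0.062, -0.001]
force: [-2.1, 5.1, 11.2]
width: 0.144
gripper_force: 10.5
```

Call:
{"name": "play_rows", "arguments": {"increments": "0 0.58 -0.17 0 -1;0 0.58 -0.16 0 -1;0 0.6 -0.1 0 -1;0 0.6 -0.1 0 -1;0 0.6 -0.03 0 -1"}}

```text
clock: 16.7
position: [0.5187, -0.1503, 0.1123]
ee_rot: [-3.141, 0.061, -0.002]
force: [-8.3, 5.4, 26.7]
width: 0.112
gripper_force: 16.7
```

Call:
{"name": "play_rows", "arguments": {"increments": "0 0.6 -0.03 0 -1;0 0.6 0.03 0 -1;0 0.6 0.03 0 -1;0 0.6 0.1 0 -1;0 0.6 0.1 0 -1"}}

```text
clock: 17.12
position: [0.5173, -0.1833, 0.1107]
ee_rot: [3.137, -0.065, 0.003]
force: [-7.9, -2.7, 24.5]
width: 0.046
gripper_force: 13.8
```

Call:
{"name": "play_rows", "arguments": {"increments": "0 0.5 0.14 0 -1;0 0.5 0.14 0 -1;0 0 0 0 -1"}}

```text
clock: 17.37
position: [0.5171, -0.1916, 0.1083]
ee_rot: [3.14, -0.064, 0.003]
force: [-11.2, 4.4, 33.4]
width: 0.019
gripper_force: 17.4
```

```bash
cat >> look.py <<'E'
def orange():
    for n in("wrist","scene"):
        p=vision.get_image(n); w=pts(p); X,Y,Z=[w[...,i] for i in range(3)]
        h=cv2.cvtColor(p["frame"],cv2.COLOR_RGB2HSV)
        m=(h[...,0]<15)&(h[...,1]>170)&(h[...,2]>80)&(abs(X-.52)<.05)&(Y<-.07)&(Y>-.25)&(Z>.07)
        if m.sum()>5: print(n,"orange",m.sum(),np.percentile(w[m],[3,50,97],0).round(4).tolist())
        reg=abs(X-.527)<.03
        red=((h[...,0]<6)|(h[...,0]>172))&(h[...,1]>180)&(h[...,2]>90)
        m=reg&(Y>.04)&(Y<.18)&red&(Z>.05)
        if m.sum()>5: print(n,"red",m.sum(),np.percentile(w[m],[3,50,97],0).round(4).tolist())
        m=reg&(Y>.075)&(Y<.16)&(h[...,2]<60)&(Z>.085)&(Z<.1)
        if m.sum()>5: print(n,"blackpad",m.sum(),np.percentile(w[m],[3,50,97],0).round(4).tolist())
        fit(w,reg&(Y>-.01)&(Y<.1)&(Z>.099)&(Z<.108),n+" lid")
E
python3 - <<'E'
from look import *
go(.5187,-.1215,.105,-2.3); orange()
E
```

```text
t 17.37 pos [ 0.5171 -0.1916  0.1083] yaw -2.34 tool z [ 0.002 -0.001 -1.   ] delta [-0.13 -7.01  0.33] turn -0.04 F [-11.2   4.4  33.4] w 0.019 gf 17.42100242525339
wrist orange 866 [[0.5027, -0.2025, 0.1219], [0.5323, -0.1926, 0.1329], [0.5365, -0.1836, 0.1353]]
scene orange 68 [[0.4961, -0.2002, 0.1257], [0.5009, -0.1932, 0.1342], [0.509, -0.1832, 0.1381]]
scene red 161 [[0.5036, 0.1043, 0.0596], [0.5214, 0.1069, 0.091], [0.548, 0.1143, 0.0999]]
scene blackpad 28 [[0.5045, 0.0805, 0.0881], [0.5162, 0.0823, 0.0961], [0.544, 0.085, 0.0981]]
scene lid 337 [525.9  33.5] [83.7 44.9] 86.0 [[0.5052, 0.0145, 0.0995], [0.545, 0.0719, 0.1073]]
```

The full stroke drew the jaw about 15 mm. The upward push is too strong, so I'll ease the grip and raise the tool a little before the return stroke.

Call:
{"name": "play_rows", "arguments": {"increments": "0 0 -0.15 0 -0.75;0 0 -0.15 0 -0.75;0 0 0 0 -0.75", "grip_force": 6}}

```text
clock: 17.72
position: [0.517, -0.1922, 0.1094]
ee_rot: [3.139, -0.064, 0.002]
force: [-2.2, -1.0, 11.5]
width: 0.12
gripper_force: 5.5
```

```bash
python3 - <<'E'
from look import *
go(.5159,-.193,.105,-2.3)
E
```

```text
t 17.72 pos [ 0.517  -0.1922  0.1094] yaw -2.32 tool z [ 0.001 -0.002 -1.   ] delta [-0.11  0.09  0.44] turn -0.02 F [-2.2 -1.  11.5] w 0.12 gf 5.454965382814407
```

Call:
{"name": "play_rows", "arguments": {"increments": "0 -0.5 -0.14 0 -0.75;0 -0.5 -0.14 0 -0.75;0 -0.6 -0.1 0 -0.75;0 -0.6 -0.1 0 -0.75;0 -0.6 -0.03 0 -0.75"}}

```text
clock: 18.13
position: [0.518, -0.163, 0.1137]
ee_rot: [3.141, -0.063, 0.001]
force: [0.1, 1.2, 3.1]
width: 0.124
gripper_force: 1.4
```

Call:
{"name": "play_rows", "arguments": {"increments": "0 -0.6 -0.03 0 -0.75;0 -0.6 0.03 0 -0.75;0 -0.6 0.03 0 -0.75;0 -0.6 0.1 0 -0.75;0 -0.6 0.1 0 -0.75"}}

```text
clock: 18.55
position: [0.5188, -0.1323, 0.111]
ee_rot: [-3.141, 0.062, 0.001]
force: [-0.5, 1.0, 1.2]
width: 0.123
gripper_force: 0.8
```

Call:
{"name": "play_rows", "arguments": {"increments": "0 -0.58 0.16 0 -0.75;0 -0.58 0.17 0 -0.75;0 0 0 0 -0.75"}}

```text
clock: 18.8
position: [0.5192, -0.1203, 0.1075]
ee_rot: [-3.141, 0.06, 0.001]
force: [-0.6, 0.1, 0.4]
width: 0.127
gripper_force: 0.1
```

```bash
python3 - <<'E'
from look import *
go(.5187,-.1215,.108,-2.3); orange()
E
```

```text
t 18.8 pos [ 0.5192 -0.1203  0.1075] yaw -2.2 tool z [-0.001  0.    -1.   ] delta [-0.05  0.12 -0.05] turn 0.1 F [-0.6  0.1  0.4] w 0.127 gf 0.10202862555161119
wrist orange 1706 [[0.5026, -0.1305, 0.1241], [0.5276, -0.1214, 0.1339], [0.5392, -0.113, 0.1359]]
wrist lid 3121 [526.6  33.8] [44.  42.4] 86.7 [[0.5076, 0.0129, 0.1], [0.5464, 0.0482, 0.1042]]
scene orange 68 [[0.499, -0.1282, 0.1225], [0.5046, -0.1213, 0.1353], [0.5145, -0.1136, 0.1381]]
scene red 164 [[0.5035, 0.1043, 0.0613], [0.5215, 0.1067, 0.0911], [0.5479, 0.1144, 0.1003]]
scene blackpad 33 [[0.5047, 0.0799, 0.0858], [0.5155, 0.0825, 0.0963], [0.5436, 0.085, 0.099]]
scene lid 320 [525.5  37.1] [92.9 42.4] 88.5 [[0.5049, 0.0057, 0.0996], [0.5443, 0.0727, 0.1072]]
```

Call:
{"name": "play_rows", "arguments": {"increments": "0 0.58 -0.17 0 -0.8;0 0.58 -0.16 0 -0.8;0 0.6 -0.1 0 -0.8;0 0.6 -0.1 0 -0.8;0 0.6 -0.03 0 -0.8", "grip_force": 8}}

```text
clock: 19.32
position: [0.5182, -0.152, 0.1143]
ee_rot: [3.141, -0.064, 0.001]
force: [-3.6, 4.6, 10.6]
width: 0.102
gripper_force: 5.4
```

Call:
{"name": "play_rows", "arguments": {"increments": "0 0.6 -0.03 0 -0.8;0 0.6 0.03 0 -0.8;0 0.6 0.03 0 -0.8;0 0.6 0.1 0 -0.8;0 0.6 0.1 0 -0.8"}}

```text
clock: 19.73
position: [0.517, -0.1831, 0.1127]
ee_rot: [3.139, -0.065, 0.001]
force: [-5.0, 1.8, 14.7]
width: 0.1
gripper_force: 7.5
```

Call:
{"name": "play_rows", "arguments": {"increments": "0 0.5 0.14 0 -0.8;0 0.5 0.14 0 -0.8;0 0 0 0 -0.8"}}

```text
clock: 19.98
position: [0.5165, -0.1952, 0.1099]
ee_rot: [3.137, -0.069, 0.002]
force: [-4.2, -1.4, 16.3]
width: 0.097
gripper_force: 8.4
```

```bash
python3 - <<'E'
from look import *
go(.5159,-.193,.108,-2.3); orange()
E
```

```text
t 19.98 pos [ 0.5165 -0.1952  0.1099] yaw -2.5 tool z [ 0.001 -0.003 -1.   ] delta [-0.07 -0.22  0.19] turn -0.2 F [-4.2 -1.4 16.3] w 0.097 gf 8.447217643260956
wrist orange 1351 [[0.5007, -0.1991, 0.1249], [0.5282, -0.1933, 0.1335], [0.5366, -0.1805, 0.1363]]
scene orange 76 [[0.496, -0.196, 0.1278], [0.5016, -0.1904, 0.1356], [0.5119, -0.179, 0.1394]]
scene red 166 [[0.5031, 0.0877, 0.0579], [0.521, 0.09, 0.0908], [0.5482, 0.0975, 0.0999]]
scene lid 365 [524.9  44.6] [ 43.3 109.4] 0.7 [[0.5051, -0.0048, 0.0993], [0.5448, 0.0942, 0.1074]]
```

Call:
{"name": "play_rows", "arguments": {"increments": "0 -0.5 -0.14 0 -0.75;0 -0.5 -0.14 0 -0.75;0 -0.6 -0.1 0 -0.75;0 -0.6 -0.1 0 -0.75;0 -0.6 -0.03 0 -0.75"}}

```text
clock: 20.5
position: [0.5177, -0.1647, 0.1147]
ee_rot: [3.139, -0.066, 0.001]
force: [-3.0, 0.5, 11.2]
width: 0.125
gripper_force: 5.2
```

Call:
{"name": "play_rows", "arguments": {"increments": "0 -0.6 -0.03 0 -0.75;0 -0.6 0.03 0 -0.75;0 -0.6 0.03 0 -0.75;0 -0.6 0.1 0 -0.75;0 -0.6 0.1 0 -0.75"}}

```text
clock: 20.92
position: [0.5188, -0.1336, 0.1115]
ee_rot: [3.14, -0.064, 0.0]
force: [-0.8, 1.7, 3.0]
width: 0.124
gripper_force: 1.6
```

Call:
{"name": "play_rows", "arguments": {"increments": "0 -0.6 0.16 0 -0.75;0 -0.7 0.17 0 -0.75;0 0 0 0 -0.75"}}

```text
clock: 21.17
position: [0.5195, -0.1197, 0.1076]
ee_rot: [3.14, -0.061, -0.0]
force: [-0.5, 0.6, 0.7]
width: 0.127
gripper_force: 0.3
```

```bash
python3 - <<'E'
from look import *
go(.5187,-.1215,.108,-2.3); orange()
p=vision.get_image("scene"); q=vision.get_image("wrist")
cv2.imwrite("pics/g.png",cv2.cvtColor(np.hstack([cv2.resize(p["frame"][185:265,225:305],(390,390),interpolation=cv2.INTER_CUBIC),cv2.resize(q["frame"],(400,390))]),cv2.COLOR_RGB2BGR))
E
```

```text
t 21.17 pos [ 0.5195 -0.1197  0.1076] yaw -2.23 tool z [-0.    -0.001 -1.   ] delta [-0.07  0.18 -0.04] turn 0.07 F [-0.5  0.6  0.7] w 0.127 gf 0.29829081147909164
wrist orange 1698 [[0.5028, -0.1304, 0.1237], [0.5275, -0.1209, 0.1339], [0.5393, -0.1129, 0.1359]]
wrist lid 4092 [526.6  29.2] [57.2 41.6] 87.8 [[0.5076, 0.0016, 0.1001], [0.5463, 0.0514, 0.1042]]
scene orange 67 [[0.4984, -0.1285, 0.1242], [0.5044, -0.122, 0.1353], [0.5135, -0.1136, 0.1379]]
scene red 166 [[0.5028, 0.0875, 0.0593], [0.5218, 0.0903, 0.0913], [0.5483, 0.0981, 0.0997]]
scene lid 342 [526.1  45.3] [109.4  44.3] 87.9 [[0.5044, -0.0064, 0.0993], [0.5439, 0.0929, 0.1073]]
```

View pics/g.png

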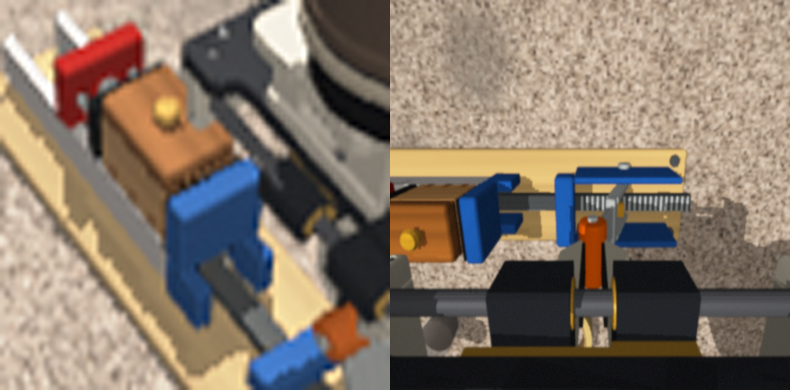

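Left (scene view): the box touches the black pad at (100,120) and is almost at the blue jaw (210,200). Third stroke: part way first.

Call:
{"name": "play_rows", "arguments": {"increments": "0 0.6 -0.17 0 -0.85;0 0.6 -0.16 0 -0.85;0 0.6 -0.1 0 -0.85;0 0.6 -0.1 0 -0.85;0 0.6 -0.03 0 -0.85", "grip_force": 10}}

```text
clock: 21.78
position: [0.5182, -0.1512, 0.1137]
ee_rot: [3.141, -0.064, 0.0]
force: [-0.2, -0.6, -0.0]
width: 0.074
gripper_force: 0.0
```

Call:
{"name": "play_rows", "arguments": {"increments": "0 0.6 -0.03 0 -0.85;0 0.6 0.03 0 -0.85;0 0.5 0.03 0 -0.85;0 0 0 0 -0.85"}}

```text
clock: 22.12
position: [0.5173, -0.1685, 0.113]
ee_rot: [3.14, -0.065, -0.0]
force: [-0.3, -0.6, 0.5]
width: 0.078
gripper_force: 0.0
```

```bash
cat >> look.py <<'E'
def stem(save=None):
    for n in("top","scene"):
        p=vision.get_image(n); w=pts(p); X,Y,Z=[w[...,i] for i in range(3)]; h=cv2.cvtColor(p["frame"],cv2.COLOR_RGB2HSV)
        reg=(abs(X-.529)<.03)&(Y>.05)&(Y<.16)&(Z>.03)
        g=reg&(h[...,0]>40)&(h[...,0]<85)&(h[...,1]>90); print(n,"green",g.sum(),np.percentile(w[g],[5,50,95],0).round(4).tolist() if g.sum()>1 else "")
        r=reg&((h[...,0]<6)|(h[...,0]>172))&(h[...,1]>180)&(h[...,2]>90); print(n,"red",r.sum(),np.percentile(w[r],[3,50,97],0).round(4).tolist() if r.sum()>3 else "")
        if save and n==save[0]:
            b=save[2]; cv2.imwrite(save[1],cv2.cvtColor(cv2.resize(p["frame"][b[0]:b[1],b[2]:b[3]],(500,500),interpolation=cv2.INTER_CUBIC),cv2.COLOR_RGB2BGR))
E
python3 - <<'E'
from look import *
go(.5187,-.1215,.108,-2.3); orange(); stem(("top","pics/h.png",(175,245,225,295)))
E
```

```text
t 22.12 pos [ 0.5173 -0.1685  0.113 ] yaw -2.37 tool z [-0.    -0.001 -1.   ] delta [-0.06 -4.7   0.5 ] turn -0.07 F [-0.3 -0.6  0.5] w 0.078 gf 0.0
wrist orange 1520 [[0.5156, -0.1317, 0.1233], [0.5291, -0.1243, 0.1328], [0.5392, -0.1135, 0.1354]]
wrist lid 762 [526.2   3.2] [12.2 37.7] 76.3 [[0.5094, 0.0006, 0.0993], [0.5438, 0.0111, 0.1039]]
scene orange 93 [[0.4993, -0.1289, 0.1248], [0.5075, -0.1235, 0.1344], [0.5207, -0.1133, 0.1386]]
scene red 166 [[0.5028, 0.0874, 0.0597], [0.5216, 0.0902, 0.0912], [0.5481, 0.0974, 0.0998]]
scene lid 372 [526.4  45. ] [109.6  44.7] 86.1 [[0.5048, -0.0061, 0.0994], [0.5447, 0.0958, 0.1072]]
top green 0 
top red 91 [[0.5033, 0.0862, 0.0885], [0.5264, 0.0913, 0.0949], [0.5499, 0.0966, 0.0981]]
scene green 0 
scene red 167 [[0.5027, 0.0873, 0.0591], [0.5213, 0.0898, 0.092], [0.5486, 0.0972, 0.1001]]
```

View pics/h.png

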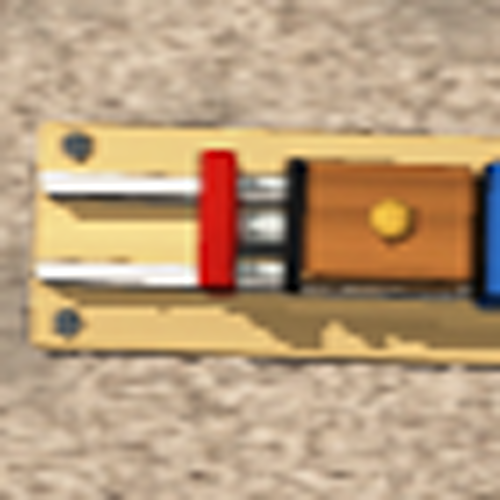

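The top view shows the box and pad at (300,220) and no stem behind the red jaw at (218,220). The grip slipped out of the fingers: the lever is back at rest and the jaw unchanged. I'll regrasp deeper, with the opening limited instead of a hard squeeze.

Call:
{"name": "play_rows", "arguments": {"increments": "0 0 -1 0 -0.85;0 0 -2 0 -0.85;0 0 -1.5 0 -0.5;0 -1.2 0 0 0;0 -1.2 0 0 0.2"}}

```text
clock: 22.73
position: [0.5193, -0.1426, 0.1595]
ee_rot: [3.14, -0.064, 0.003]
force: [-0.3, 0.2, 0.1]
width: 0.244
gripper_force: 0.0
```

Call:
{"name": "play_rows", "arguments": {"increments": "0 -1.2 0 0 0.2;0 -1.05 0 0 0.2;0 0 0 0 0.2;0 0 0 0 0.2;0 0 0 0 0.2"}}

```text
clock: 23.15
position: [0.5192, -0.1208, 0.1578]
ee_rot: [3.141, -0.062, -0.001]
force: [-1.1, -1.0, -0.5]
width: 0.58
gripper_force: 0.0
```

Call:
{"name": "play_rows", "arguments": {"increments": "0 0 0 0 0.2;0 0 2 0 0.2;0 0 2 0 0.2;0 0 1 0 0.2;0 0 0 0 0.2"}}

```text
clock: 23.57
position: [0.5177, -0.121, 0.106]
ee_rot: [-3.14, 0.064, 0.007]
force: [0.7, -0.4, 0.2]
width: 0.602
gripper_force: 0.0
```

```bash
python3 - <<'E'
from look import *
go(.5187,-.1215,.1,-2.3); orange()
E
```

```text
t 23.57 pos [ 0.5177 -0.121   0.106 ] yaw -2.32 tool z [-0.004  0.001 -1.   ] delta [0.11 0.05 0.6 ] turn -0.02 F [ 0.7 -0.4  0.2] w 0.602 gf 0.0
wrist orange 2283 [[0.5026, -0.1307, 0.1251], [0.5232, -0.1212, 0.1332], [0.5392, -0.1119, 0.1354]]
wrist lid 3917 [526.7  27.4] [54.  41.6] 86.6 [[0.5075, 0.0016, 0.1], [0.5462, 0.0488, 0.1042]]
scene orange 86 [[0.4986, -0.1289, 0.1237], [0.5062, -0.1227, 0.1347], [0.5176, -0.1133, 0.1385]]
scene red 164 [[0.5031, 0.0873, 0.0584], [0.5213, 0.0901, 0.0922], [0.5484, 0.0976, 0.0997]]
scene lid 326 [525.7  44.9] [110.9  41.6] 84.9 [[0.5047, -0.0051, 0.0993], [0.5436, 0.0934, 0.1076]]
```

Call:
{"name": "play_rows", "arguments": {"increments": "0 0.05 0.5 0 -0.5;0 0 0.4 0 -0.5;0 0 0 0 -0.5;0 0 0 0 -0.5;0 0 0 0 -0.5", "grip_force": 20}}

```text
clock: 24.08
position: [0.5196, -0.121, 0.0995]
ee_rot: [3.141, -0.062, 0.001]
force: [-0.1, -0.2, -0.6]
width: 0.284
gripper_force: 0.0
```

Call:
{"name": "play_rows", "arguments": {"increments": "0 0 0 0 -0.6;0 0 0 0 -0.6;0 0 0 0 -0.6"}}

```text
clock: 24.33
position: [0.5197, -0.1205, 0.0995]
ee_rot: [-3.141, 0.062, -0.001]
force: [0.6, 3.1, 2.7]
width: 0.221
gripper_force: 20.0
```

Call:
{"name": "play_rows", "arguments": {"increments": "0 0 0 0 -0.7;0 0 0 0 -0.7;0 0 0 0 -0.7"}}

```text
clock: 24.58
position: [0.5197, -0.1206, 0.0995]
ee_rot: [-3.141, 0.062, -0.001]
force: [-0.2, 3.7, 4.0]
width: 0.226
gripper_force: 20.1
```

Firm hold now: 22 mm width at 20 N. Third stroke again, part way.

Call:
{"name": "play_rows", "arguments": {"increments": "0 0.58 -0.17 0 -0.8;0 0.58 -0.16 0 -0.8;0 0.6 -0.1 0 -0.8;0 0.6 -0.1 0 -0.8;0 0.6 -0.03 0 -0.8"}}

```text
clock: 25.0
position: [0.5189, -0.1484, 0.1067]
ee_rot: [-3.139, 0.059, -0.002]
force: [-9.3, 10.9, 29.7]
width: 0.207
gripper_force: 23.7
```

Call:
{"name": "play_rows", "arguments": {"increments": "0 0.6 -0.03 0 -0.8;0 0.6 0.03 0 -0.8;0 0.3 0.02 0 -0.8;0 0 0 0 -0.8"}}

```text
clock: 25.33
position: [0.5183, -0.1659, 0.1077]
ee_rot: [3.14, -0.063, 0.003]
force: [-10.5, 5.7, 35.9]
width: 0.189
gripper_force: 26.2
```

```bash
python3 - <<'E'
from look import *
go(.5187,-.1215,.098,-2.3); orange(); stem()
E
```

```text
t 25.33 pos [ 0.5183 -0.1659  0.1077] yaw -2.3 tool z [ 0.002 -0.001 -1.   ] delta [-0.14 -4.44  0.97] turn -0.0 F [-10.5   5.7  35.9] w 0.189 gf 26.24754711985588
wrist orange 2054 [[0.5039, -0.1756, 0.1298], [0.5237, -0.1669, 0.1389], [0.5375, -0.158, 0.141]]
wrist lid 820 [526.4   2.6] [12.9 39.6] 83.3 [[0.5125, -0.0024, 0.0993], [0.5445, 0.0084, 0.104]]
scene orange 75 [[0.4971, -0.1733, 0.1309], [0.5026, -0.1666, 0.1407], [0.5107, -0.157, 0.1445]]
scene red 151 [[0.5024, 0.0686, 0.0604], [0.5199, 0.0795, 0.0946], [0.5468, 0.0872, 0.1001]]
scene lid 384 [524.8  39.3] [99.  43.9] 87.3 [[0.5047, -0.0067, 0.0992], [0.5445, 0.0834, 0.1075]]
top green 5 [[0.52, 0.089, 0.076], [0.5255, 0.0892, 0.08], [0.5306, 0.0893, 0.088]]
top red 84 [[0.5034, 0.0758, 0.0921], [0.5252, 0.081, 0.0951], [0.5496, 0.0862, 0.0985]]
scene green 0 
scene red 152 [[0.5022, 0.0693, 0.0602], [0.5197, 0.0792, 0.095], [0.547, 0.0868, 0.0995]]
```

Green begins to show in the top view, and the jaw has come 10.5 mm. I'll ease the grip so the fingers settle back down, then go a little further.

Call:
{"name": "play_rows", "arguments": {"increments": "0 0 0 0 -0.8;0 0 0 0 -0.8;0 0 0 0 -0.8", "grip_force": 12}}

```text
clock: 25.78
position: [0.5189, -0.1657, 0.1072]
ee_rot: [3.14, -0.063, 0.005]
force: [-6.4, 4.1, 27.6]
width: 0.202
gripper_force: 16.2
```

Call:
{"name": "play_rows", "arguments": {"increments": "0 0.3 0.02 0 -0.8;0 0.3 0.05 0 -0.8;0 0 0 0 -0.8"}}

```text
clock: 26.03
position: [0.5187, -0.1721, 0.1063]
ee_rot: [3.14, -0.063, 0.005]
force: [-6.6, 3.8, 25.5]
width: 0.204
gripper_force: 15.7
```

```bash
python3 - <<'E'
from look import *
go(.5187,-.1215,.098,-2.3); orange(); stem(("top","pics/i.png",(175,245,225,295)))
E
```

```text
t 26.03 pos [ 0.5187 -0.1721  0.1063] yaw -2.31 tool z [ 0.003 -0.001 -1.   ] delta [-0.2  -5.05  0.83] turn -0.01 F [-6.6  3.8 25.5] w 0.204 gf 15.740339308977127
wrist orange 2094 [[0.5045, -0.182, 0.1295], [0.5234, -0.1731, 0.1379], [0.5372, -0.1639, 0.1402]]
wrist lid 284 [527.4  -1.7] [ 5.2 30.6] 79.1 [[0.5136, -0.003, 0.0992], [0.5407, 0.0022, 0.1034]]
scene orange 78 [[0.497, -0.1794, 0.1318], [0.5027, -0.1727, 0.1393], [0.5112, -0.163, 0.1428]]
scene red 136 [[0.5026, 0.069, 0.058], [0.5187, 0.0777, 0.0952], [0.5465, 0.0846, 0.1004]]
scene lid 377 [526.4  39.2] [97.3 45.6] 88.9 [[0.5046, -0.0045, 0.0993], [0.5446, 0.0811, 0.1074]]
top green 5 [[0.521, 0.0892, 0.0768], [0.5257, 0.0893, 0.0783], [0.5302, 0.0893, 0.08]]
top red 89 [[0.5035, 0.0733, 0.0893], [0.5264, 0.0785, 0.0949], [0.5484, 0.0837, 0.0978]]
scene green 0 
scene red 136 [[0.5023, 0.0695, 0.0592], [0.5193, 0.0777, 0.0945], [0.5477, 0.084, 0.0995]]
```

View pics/i.png

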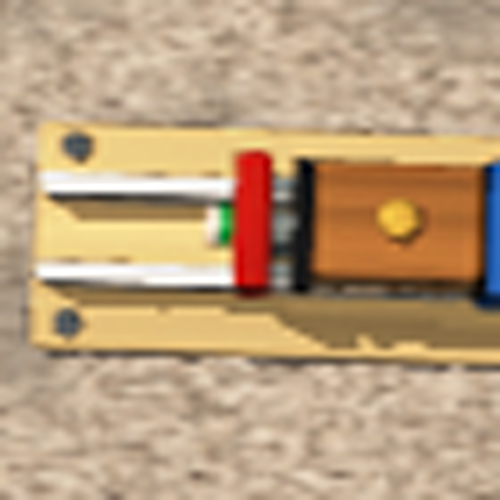

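The top view shows the stem behind the red jaw: white tip at (210,225), green band at (226,225), no red. The jaw distance gives about 7 mm of press. I'll check that it holds for a second.

Call:
{"name": "play_rows", "arguments": {"increments": "0 0 0 0 -0.8;0 0 0 0 -0.8;0 0 0 0 -0.8;0 0 0 0 -0.8;0 0 0 0 -0.8"}}

```text
clock: 26.65
position: [0.5187, -0.1717, 0.1064]
ee_rot: [3.14, -0.063, 0.005]
force: [-5.7, 4.0, 24.8]
width: 0.212
gripper_force: 15.7
```

Call:
{"name": "play_rows", "arguments": {"increments": "0 0 0 0 -0.8;0 0 0 0 -0.8;0 0 0 0 -0.8;0 0 0 0 -0.8;0 0 0 0 -0.8"}}

```text
clock: 27.07
position: [0.5187, -0.1716, 0.1064]
ee_rot: [3.14, -0.062, 0.005]
force: [-6.8, 3.6, 25.6]
width: 0.209
gripper_force: 15.7
```

Call:
{"name": "play_rows", "arguments": {"increments": "0 0 0 0 -0.8;0 0 0 0 -0.8;0 0 0 0 -0.8;0 0 0 0 -0.8;0 0 0 0 -0.8"}}

```text
clock: 27.48
position: [0.5186, -0.1717, 0.1063]
ee_rot: [3.14, -0.063, 0.005]
force: [-6.5, 3.1, 25.3]
width: 0.208
gripper_force: 15.7
```

```bash
python3 - <<'E'
from look import *
go(.5187,-.1215,.098,-2.3); orange(); stem()
p=vision.get_image("scene"); w=pts(p)
for q in ["jam_jar","mug","pepper_jar","tape","salt_mill"]:
    d=cut_out(q,p)
    if d: print(q,np.nanmedian(w[d[0]["mask"]],0).round(3))
E
```

```text
t 27.48 pos [ 0.5186 -0.1717  0.1063] yaw -2.28 tool z [ 0.003 -0.001 -1.   ] delta [-0.2  -5.01  0.83] turn 0.02 F [-6.5  3.1 25.3] w 0.208 gf 15.689573138952255
wrist orange 2097 [[0.5043, -0.1817, 0.1295], [0.5232, -0.1727, 0.138], [0.5372, -0.1635, 0.1402]]
wrist lid 320 [528.1  -2.1] [ 6.6 31. ] 78.1 [[0.5134, -0.0026, 0.0991], [0.5402, 0.0025, 0.1034]]
scene orange 77 [[0.4969, -0.1793, 0.1304], [0.5024, -0.173, 0.1399], [0.5106, -0.1632, 0.1427]]
scene red 134 [[0.5021, 0.0696, 0.0586], [0.5196, 0.0778, 0.0944], [0.5474, 0.0843, 0.1004]]
scene lid 363 [524.   39.4] [96.6 47. ] 87.0 [[0.5049, 0.001, 0.0994], [0.5447, 0.0819, 0.1073]]
top green 5 [[0.5207, 0.0892, 0.0774], [0.5254, 0.0892, 0.0804], [0.5302, 0.0893, 0.081]]
top red 89 [[0.5034, 0.0733, 0.0885], [0.5265, 0.0785, 0.0949], [0.5476, 0.0837, 0.0977]]
scene green 0 
scene red 136 [[0.5022, 0.0691, 0.0595], [0.5192, 0.0776, 0.095], [0.5465, 0.084, 0.1005]]
mug [ 0.753 -0.211  0.064]
pepper_jar [0.676 0.27  0.07 ]
tape [ 0.364 -0.068  0.026]
salt_mill [0.379 0.082 0.06 ]
```

Steady, and the bystanders seen have not moved (the jam jar is hidden by the arm). Handing in.

```bash
python3 -c "
from cell import job
print(job.sign_off())"
```

```text
the job is handed in; nothing more can be done
None
```

The job is handed in at about 27.5 s: the middle salt box is pressed against the blue jaw at roughly 7 mm on the stem, green showing and no red, and the arm still holds the lever. The grip slipped off the lever once early in the third stroke, before any pressure was on the box, and I took hold again. The mug, tape, pepper jar and salt mill have not moved; the arm hid the jam jar, so I could not check it.

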